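# Index a potter's banding wheel and lock its brake

## Task

Get the banding wheel ready for painting the dish on it: with a fingertip push the upright pin on the wheel round, clockwise seen from above, until it rests against the fixed stop finger, and only then push the brake lever's knob past its first notch (drag) fully home to the second stop (locked). Only push: do not take the pin, the knob or anything else between the fingers, do not disturb the dish on the wheel, and leave the jar, cup, bottle and brush where they stand.

Things in the scene. Friction and masses are not known exactly. Their poses are not given: they have to be found in the camera images.
- station: fixed grey base plate of the banding wheel, 200 x 400 x 20 mm (its x, y, z), origin at the centre of its underside on the table, yawed up to 0.3 rad from the robot's axes. In its frame the wheel's upright axis is at (0, 80) mm and the brake lever's upright pivot at (30, -130) mm. Two thin posts 53 mm high, 55 mm from that pivot, mark the ends of the lever's swing
- stop_tip (a point): inner end of the stop, a bent dark steel bar 12 mm thick standing on the base plate at the wheel's near left side (towards the robot and to its left), 112 mm from the wheel axis, and reaching inward over the turntable. This point is on the bar's axis 78 mm from the wheel axis and 86 mm above the table; the bar's top is at 92 mm
- wheel_top (a point): centre of the top face of the round aluminium turntable, 200 mm across and 16 mm thick, top face 66 mm above the table
- wheel (a joint): turntable angle (rad), growing clockwise seen from above; 1.92 with the pin against the stop, where it goes no further. In the station's frame the pin lies from the wheel axis in direction 4.189 - value (rad, counter-clockwise from +x). Steady friction, about 1.2 N at the pin; it stays where it is left. The brake does not change this friction
- pin_mid (a point): upright steel pin on the turntable near its rim, 14 mm across, 86 mm from the wheel axis; it stands 32 mm above the turntable's top (its top is 98 mm above the table). This point is on its axis, half-way up, 82 mm above the table
- brake (a joint): brake lever angle (rad), growing clockwise seen from above: 0 released, 0.45 first notch (drag), 0.9 second stop (locked). In the station's frame the lever points from its pivot in direction 3.595 - value (rad, counter-clockwise from +x). A sprung roller under it rides over two ridges (crests at 0.225, 0.675 rad): leaving a place takes 5 to 7 N at the knob; from 0.08 rad past a crest it snaps on to the next and rests there
- knob_mid (a point): black upright knob on the end of the brake lever, 20 mm across, 45 mm tall, 85 mm from the lever's pivot, top 90 mm and foot 45 mm above the table; the lever points towards the robot and the knob is pushed towards the wheel. The flat steel lever arm, 12 mm wide, has its top 53 mm above the table. This point is on the knob's axis 71.5 mm above the table
- dish: loose dark brown fired-clay bowl, 100 mm across the rim and 38 mm high, about 0.25 kg, standing centred on the turntable and turning with it by friction; origin at the centre of its underside
- jar: bystander: loose squat jar with white lid, 52 mm across, 55 mm high, on the table on the robot's side of the base plate; origin at the centre of its underside
- cup: bystander: loose terracotta cup, 72 mm across, 80 mm high, on the table to the right of the base plate; origin at the centre of its underside
- bottle: bystander: loose bottle, 48 mm across, 110 mm high, on the table behind the base plate; origin at the centre of its underside
- brush: bystander: loose brush lying on the table to the left of the base plate, its length along its own x; origin under its middle
There are look-alikes about, which are no part of the job. Of the things like the dish, leave any that is green; of the rest the larger one is meant.

How it is judged (in metres and radians):
On the way, in this order (a step that is already met when the one before it is completed fails the run):
1. the pin is against the stop while the brake lever is still released (value of joint wheel above 1.86 rad and value of joint brake below 0.15 rad), for 0.2 s.
2. the brake lever is at its second stop, the pin still against the stop (value of joint brake above 0.85 rad and value of joint wheel above 1.86 rad), for 0.2 s.
At the end, for the whole second after the job is handed in: The wheel's pin rests against the stop (within 0.06 rad, about 5 mm), the brake lever rests at its second stop (within 0.05 rad, about 4 mm), the dish stands upright on the wheel within 15 mm of its centre, and jar, cup, bottle and brush are within 15 mm of where they were (all of step 2 and velocity of joint each of brake, wheel below 0.05 rad/s and horizontal distance between dish and wheel_top below 0.015 m and z of dish in the frame of station below 0.071 m and angle between dish's own z axis and vertical below 0.1 rad and distance of each of jar, cup, bottle, brush from where it was at the start of the episode below 0.015 m); the robot touches nothing.
It fails at once if the brake lever is moved out of its released place before the pin has come to the stop (value of joint brake above 0.2 rad and value of joint wheel below 1.82 rad).
It fails at once if the pin or the knob is taken between the fingers ((horizontal distance between the grasp point and pin_mid below 0.01 m and z of the grasp point in the frame of pin_mid below 0.022 m) or (horizontal distance between the grasp point and knob_mid below 0.01 m and z of the grasp point in the frame of knob_mid below 0.022 m)).
It fails at once if the dish is lifted, tipped or pushed off the wheel's centre by more than 15 mm (horizontal distance between dish and wheel_top above 0.015 m or z of dish in the frame of station above 0.075 m or angle between dish's own z axis and vertical above 0.15 rad).
It fails at once if the jar, cup, bottle or brush is moved more than 15 mm (distance of any of jar, cup, bottle, brush from where it was at the start of the episode above 0.015 m).
It also fails if it takes over 58 s, if anything falls off the work surface, if the arm or the gripper's body presses on something with over 40 N, if the wrist force passes 120 N, or if a joint passes its speed limit or range.

## Robot

A 6-joint arm with a two-finger parallel gripper is mounted at the origin on the work surface. World frame = base frame: x ahead of the robot, y to its left, z up, the work surface at z = 0. Lengths are in mm, angles in degrees, forces in N, time in s.
With the tool pointing down it reaches from about 300 to 850 mm from the base axis. Payload 4.2 kg.
Tool frame: the origin (TCP) lies on the centre line of the jaws, within the pads' length; the fingertips stand 11 mm ahead of it and the grasp point (between the pads) lies 8 mm behind it; z points along the fingers, y is the line along which they close (so a half turn about z gives the same grasp; the last joint's range is limited). The gripper opens to 91 mm and grips with 3 to 60 N. Pads are 32 mm wide; open, the fingers measure 118 mm over their backs; the gripper's body (76 mm by 178 mm) begins 60 mm behind the grasp point.
Start: joints at [68.067, 18.312, 89.639, -0, 72.044, -1.146], TCP at [204.067, 537.586, 224.976] pointing down, gripper open.
Joint ranges: [-177.97, 177.97], [-48.28, 115.42], [12.27, 149.76], [-77.06, 257.06], [2.81, 150.46], [-146.56, 146.56]. Speed limits (degrees/s): [147.25, 147.25, 180, 180, 180, 180].

## Interface

Orientations are given as [roll, pitch, yaw] about the fixed x, y, z axes, in that order (R = Rz(yaw) Ry(pitch) Rx(roll)).
In Python, from workcell import env, grab_frame, camera_model, models gives the robot as it stands.
- The arm moves only by the shell command python3 -m crank 'ROWS' [FORCE]. ROWS is text: rows parted by semicolons, each of 7 numbers parted by spaces: the closure, from -1 (fully open) to 1 (shut), so that 0 is half open, then the shift along the tool's x, y, z in mm, then the turn, a rotation vector about the tool's x, y, z in degrees. A call has 1 to 10 rows; each row shifts and turns the commanded pose from where the row before left it, along the tool's axes as they then stand; what a row does not reach is not made up. A row lasts 1/8 s, in which the tool goes at most 62.5 mm and 10.7 degrees, less where a joint would pass 70% of its speed; a pose out of reach is approached as far as the arm can. A call is refused whole if a number of a shift passes 62.5 or a number of a turn 10.7, either way. A call with a gripper value outside its range is refused whole. The fingers move at their own pace and stop on an object; FORCE is the grip in N (left out, the last holds). Time passes only in rows, so rows that do not move let the fingers close. It gives the time, the measured TCP pose, the force, the opening and the grip force at its end, in the units of the state.
- env.state(): the state, without advancing time (a new reading comes with each control period).
- grab_frame(name): name is "side" or "top"; returns the picture (480x640x3 uint8, blue, green, red); there is no depth.
- camera_model(name): a dict with "K" (3x3 intrinsics, pixels), "R" (3x3) and "t" (3): a world point X has camera coordinates R X + t. Camera axes: x right, y down, z forward; pixel columns grow to the right and rows downward; lengths in mm; the calibration is good to about 2 mm. A picture is of the moment at which its call begins. camera_model takes no time and is no camera call.
- env.job_done(): hands the job in; it is judged then, once.
Trained networks look in the newest picture that a camera, given by its name, has taken for a name from the list of things; names that differ only in an ending like _2 or _b are one class to them, and where a whole thing is asked for, a point or a joint stands for the part that bears it (a point fixed in the world has none). Each returns a list of dicts, best first, with "p" (0 to 1); they miss things now and then, are a little off and sometimes report something else, mostly with a low value. They report only what shows in the picture. A call takes as long as a camera call. They do not tell look-alikes from the thing itself.
- models.search_frame(name, camera): "point" ([x, y, z] in mm, in world coordinates, good to about 4 mm: the middle of the surface that is visible of it).
The state is a dict: "time_s": time; "qpos": joint angles; "qvel": joint speeds; "effort": joint torques, N m; "ee_pos": TCP position; "ee_rot": TCP orientation; "force": force on the tool from outside, world axes, zero at the start; "torque": the same for the moment, N m; "gripper_width": finger opening in mm; "gripper_force": force on a finger pad.
Only numpy, scipy, OpenCV 4.12 (cv2) and the standard library are available. Lean on these libraries where they do the work, as an engineer would, in place of code of your own. Each camera call takes 0.05 s, during which the arm holds its last target. There are 200 camera calls.

## Working session

There is one attempt and no reset: what is moved stays moved. The work goes in short steps, Python scripts to look and compute and a shell command to move; the robot and the scene stay as the last step left them, time stands still between calls to the robot, and variables do not carry over. Pictures are saved under pics/ and viewed, at most 10 in all, crops included, and the job is handed in when it is done.

```bash
mkdir -p pics
cat > h.py <<'E'
import numpy as np, cv2
from workcell import env, grab_frame, camera_model, models
def proj(c,X):
    m=camera_model(c);p=np.array(m["K"])@(np.array(m["R"])@np.array(X,float)+np.array(m["t"]).ravel());return p[:2]/p[2]
def ray(c,uv,z):
    m=camera_model(c);R=np.array(m["R"]);o=-R.T@np.array(m["t"]).ravel();d=R.T@np.linalg.inv(np.array(m["K"]))@[uv[0],uv[1],1]
    return o+d*(z-o[2])/d[2]
E
python3 - <<'E'
from h import *
for c in("top","side"):
    cv2.imwrite(f"pics/{c}0.png",grab_frame(c))
    for n in("station","stop_tip","wheel_top","pin_mid","knob_mid","dish","jar","cup","bottle","brush"):
        try: print(c,n,[(np.round(r["point"]).astype(int).tolist(),round(r["p"],2),proj(c,r["point"]).astype(int).tolist()) for r in models.search_frame(n,c)][:3])
        except Exception as e: print(c,n,e)
s=env.state();print(s["time_s"],s["ee_pos"],s["ee_rot"],s["gripper_width"])
E
```

```text
top station [([602, 149, 63], 0.61, [251, 230]), ([574, 52, 20], 0.59, [305, 247])]
top stop_tip [([570, 60, 21], 0.74, [301, 249])]
top wheel_top [([602, 148, 66], 0.85, [251, 230])]
top pin_mid [([598, 151, 64], 0.84, [249, 233])]
top knob_mid [([544, -62, 55], 0.93, [367, 265])]
top dish [([847, 89, 16], 0.89, [288, 102]), ([596, 161, 84], 0.7, [242, 233]), ([358, 225, 15], 0.59, [210, 361])]
top jar [([409, 72, 59], 0.81, [291, 339])]
top cup [([503, -205, 36], 0.64, [443, 288])]
top bottle [([722, 86, 75], 0.72, [287, 163])]
top brush [([669, 349, 19], 0.71, [147, 194])]
side station [([576, 187, 18], 0.56, [331, 311]), ([601, 191, 68], 0.29, [317, 292])]
side stop_tip []
side wheel_top [([601, 188, 68], 0.67, [317, 291]), ([730, 105, 60], 0.26, [250, 257])]
side pin_mid [([599, 188, 66], 0.73, [318, 291])]
side knob_mid [([520, -62, 56], 0.98, [366, 211])]
side dish [([591, 145, 91], 0.84, [325, 264]), ([359, 216, 14], 0.79, [458, 334]), ([846, 77, 23], 0.64, [193, 259])]
side jar [([407, 91, 42], 0.72, [426, 270])]
side cup [([506, -165, 58], 0.85, [372, 182]), ([577, 184, 18], 0.62, [330, 310])]
side bottle [([729, 104, 58], 0.71, [250, 258]), ([404, 96, 42], 0.59, [428, 271]), ([505, -165, 56], 0.34, [373, 182])]
side brush []
1.1 [204.06314632 537.57375295 224.97714654] [1.79995975e+02 1.60623687e-03 1.59212346e+02] 91.24858218835011
```

View pics/top0.png

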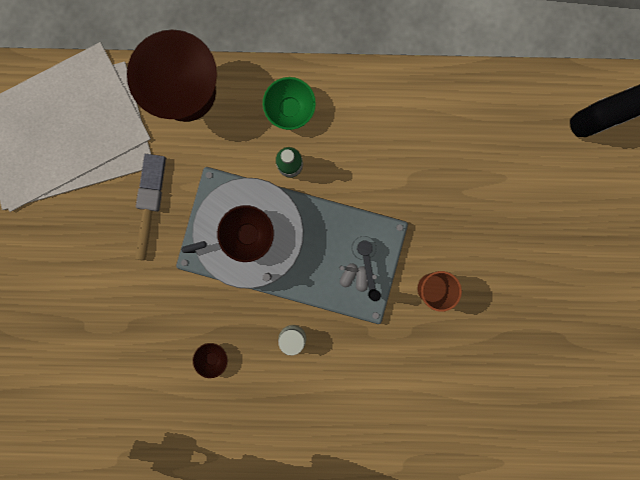

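View pics/side0.png

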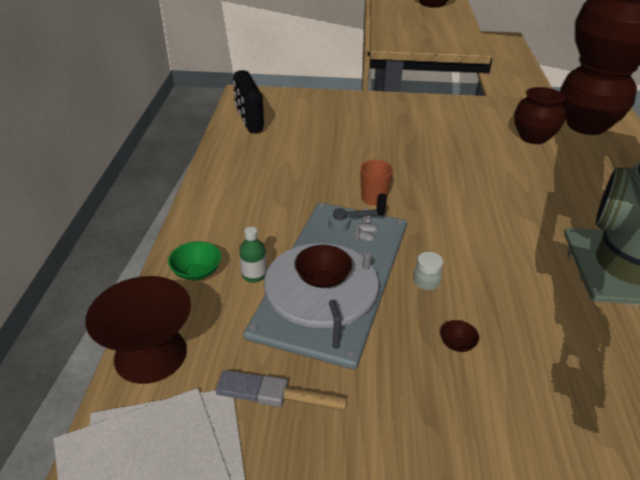

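The top view shows three dish-like bowls: brown on the wheel at (245,233), small brown at (210,360), green at (290,103). The one meant is on the wheel: it isn't green, it is larger than the other brown one, and it is centred on the turntable. The pin is at about (267,276), the stop at (185–205,247) and the knob at (374,296). I'll enlarge both views to confirm this and pick out pixels.

Run:
```python
import cv2
t=cv2.imread("pics/top0.png")[155:345,165:425];cv2.imwrite("pics/topc.png",cv2.resize(t,None,fx=3,fy=3,interpolation=cv2.INTER_CUBIC))
t=cv2.imread("pics/side0.png")[185:365,240:420];cv2.imwrite("pics/sidec.png",cv2.resize(t,None,fx=3,fy=3,interpolation=cv2.INTER_CUBIC))
```

```text
(no output)
```

View pics/topc.png

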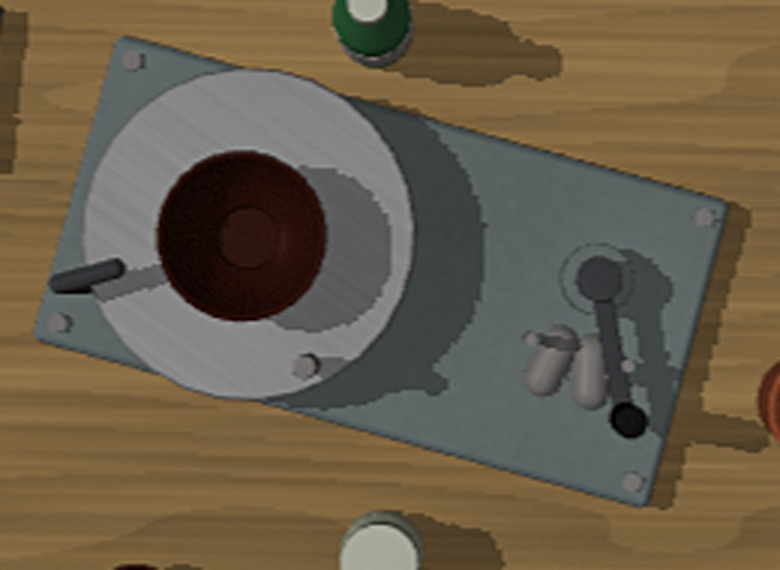

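View pics/sidec.png

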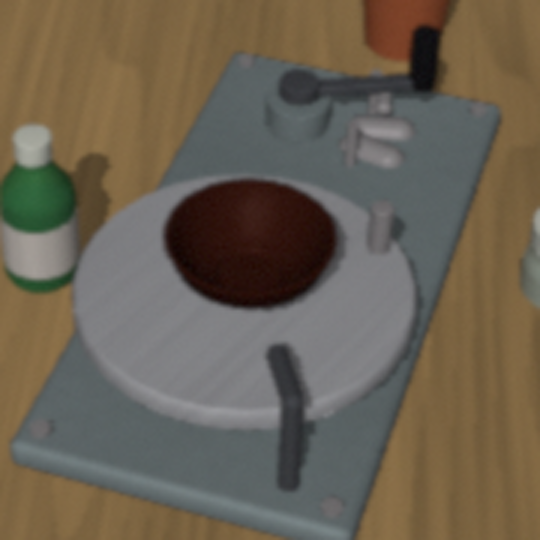

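Crop pixels:
- **Top:** base corners (118,36), (727,203), (648,507), (36,340). Wheel centre (248,234), pin top (306,362), knob top (627,419), stop tip (120,266).
- **Side:** pin top (382,206), knob top (427,33), stop tip (278,350).

The brown bowl centred on the wheel is confirmed as the dish. Next I'll fit the station pose.

```bash
cat > fit.py <<'E'
from h import *
from scipy.optimize import least_squares
T=lambda u,v:np.array([u/3+165,v/3+155]);S=lambda u,v:np.array([u/3+240,v/3+185])
def W(p,q):
    c,s=np.cos(p[2]),np.sin(p[2]);q=np.array(q,float);return np.array([p[0]+c*q[0]-s*q[1],p[1]+s*q[0]+c*q[1],q[2]])
def pin(w,z,r=86): a=4.189-w;return [r*np.cos(a),80+r*np.sin(a),z]
def knob(b,z,r=85): a=3.595-b;return [30+r*np.cos(a),-130+r*np.sin(a),z]
obs=lambda p:[("top",[98,198,20],T(120,39)),("top",[98,-198,20],T(724,205)),("top",[-98,-198,20],T(646,504)),("top",[-98,198,20],T(39,338)),
 ("top",[0,80,66],T(248.5,234)),("top",pin(p[3],98),T(307,362)),("top",knob(p[4],90),T(628,419)),("side",pin(p[3],98),S(382,206)),("side",knob(p[4],90),S(427,33)),("side",[98,198,20],S(17,440)),("side",[-98,198,20],S(352,532)),("side",[-98,-198,20],S(497,108))]
f=lambda p:np.concatenate([proj(c,W(p,q))-o for c,q,o in obs(p)])
E
python3 - <<'E'
from fit import *
r=least_squares(f,[580,70,-0.25,0.3,0]);p=r.x;np.save("p.npy",p)
print(p);print(f(p).reshape(-1,2).round(1).tolist())
print("wheel",W(p,[0,80,66]),"pin",W(p,pin(p[3],98)),"pin end",W(p,pin(1.92,98)),"knob",W(p,knob(p[4],90)),"end",W(p,knob(.9,90)),"mid",W(p,knob(.45,90)))
print("piv",W(p,[30,-130,53]))
# two-view height check
def tri(a,b):
    g=lambda X:np.r_[proj("top",X)-a,proj("side",X)-b];return least_squares(g,[600,50,80]).x.round(1)
print("tri pin",tri(T(307,362),S(382,206)),"knob",tri(T(628,419),S(427,33)),"stop",tri(T(120,266),S(278,350)))
for n,uv,z in(("stop",T(120,266),90),("stopbase",T(56,284),60),("jar",T(380,551),55),("cup",(440,291),80),("bottle",(288,158),110)): print(n,ray("top",uv,z).round())
E
```

```text
[ 5.77442913e+02  7.71541783e+01 -2.44537793e-01  3.26351579e-01
  3.34404292e-02]
[[-1.5, -0.3], [1.2, -0.9], [0.3, 1.0], [-2.3, 1.0], [-0.4, 0.6], [-0.3, 2.0], [-0.2, 1.4], [-0.6, -1.4], [-0.8, -0.6], [-2.2, -0.3], [-0.9, -0.8], [-0.0, -2.4]]
wheel [596.81154421 154.77412486  66.        ] pin [520.39216185 115.32697035  98.        ] pin end [559.12088016 232.07492592  98.        ] knob [491.38096896 -71.07658062  90.        ] end [509.58166051  -2.06173848  90.        ] mid [492.53553161 -35.94342764  90.        ]
piv [575.07636637 -56.24147182  53.        ]
tri pin [521.4 115.2  94.7] knob [491.9 -71.5  88.3] stop [575.4 226.7  84.5]
stop [577. 226.  90.]
stopbase [566. 270.  60.]
jar [410.  72.  55.]
cup [ 502. -188.   80.]
bottle [727.  83. 110.]
```

```bash
python3 -m crank '1 -47 -30.4 0 0 0 0;1 -47 -30.4 0 0 0 0;1 -47 -30.4 0 0 0 0;1 -47 -30.4 0 0 0 0;1 -47 -30.4 0 0 0 0;1 -47 -30.4 0 0 0 0;1 -47 -30.4 0 0 0 0;1 -47 -30.4 0 0 0 0;1 -47 -30.4 0 0 0 0;1 -47 -30.4 0 0 0 0' 20; python3 -m crank '1 0 0 0 0 0 -9.6;1 0 0 0 0 0 -9.6;1 0 0 0 0 0 -9.6;1 0 0 0 0 0 -9.6;1 0 0 0 0 0 -9.6;1 0 0 25 0 0 0;1 0 0 25 0 0 0;1 0 0 25 0 0 0;1 0 0 0 0 0 0;1 0 0 0 0 0 0'
```

```text
time_s: 2.35
ee_pos: [536.6, 85.0, 225.2]
ee_rot: [180.0, 0.0, 159.2]
force: [-0.3, 1.3, -0.1]
gripper_width: 0.6
gripper_force: 0.0
time_s: 3.6
ee_pos: [536.3, 86.7, 150.9]
ee_rot: [-180.0, 0.1, -152.8]
force: [-0.1, 0.8, -0.2]
gripper_width: 0.3
gripper_force: 0.0
```

```bash
python3 -m crank '1 0 0 20 0 0 0;1 0 0 20 0 0 0;1 0 0 15 0 0 0;1 0 0 8 0 0 0;1 0 0 0 0 0 0'
python3 - <<'E'
from h import *
a=grab_frame("top")[155:345,165:425];b=grab_frame("side")[185:365,240:420]
a=cv2.resize(a,None,fx=1.7,fy=1.7);b=cv2.resize(b,None,fx=1.8,fy=1.8)[:a.shape[0]]
a=a[:b.shape[0]];cv2.imwrite("pics/c1.png",np.hstack([a,b]))
E
```

```text
time_s: 4.22
ee_pos: [535.7, 86.6, 86.9]
ee_rot: [180.0, -0.0, -152.8]
force: [-0.1, 0.5, -0.2]
gripper_width: 0.7
gripper_force: 0.0
```

View pics/c1.png

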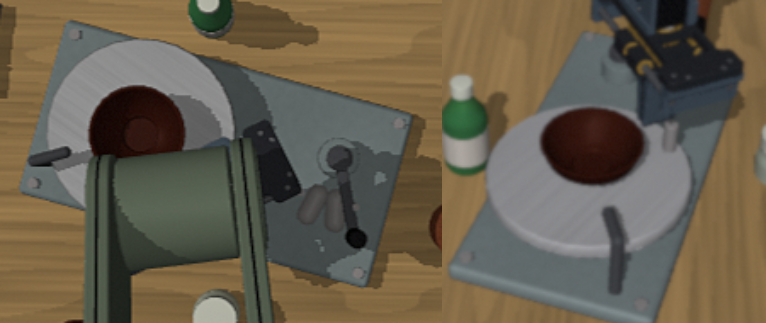

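The side crop at (655,115) shows the closed fingers just behind the pin at (672,135), clear of the dish. I'll push along the arc now.

```bash
python3 -m crank '1 0 4 0 0 0 0;1 0 4 0 0 0 0;1 0 4 0 0 0 0;1 1.35 6.8 0 0 0 4.5;1 1.35 6.8 0 0 0 4.5;1 1.35 6.8 0 0 0 4.5;1 1.35 6.8 0 0 0 4.5;1 1.35 6.8 0 0 0 4.5;1 1.35 6.8 0 0 0 4.5;1 1.35 6.8 0 0 0 4.5';  python3 -m crank '1 1.35 6.8 0 0 0 4.5;1 1.35 6.8 0 0 0 4.5;1 1.35 6.8 0 0 0 4.5;1 1.35 6.8 0 0 0 4.5;1 1.35 6.8 0 0 0 4.5;1 1.35 6.8 0 0 0 4.5;1 1.35 6.8 0 0 0 4.5;1 1.35 6.8 0 0 0 4.5;1 0 0 0 0 0 0'
python3 - <<'E'
from fit import *
p=np.load("p.npy");s=env.state();e=np.array(s["ee_pos"]);y=np.radians(s["ee_rot"][2])
t=np.array([np.sin(y),-np.cos(y)]);c=W(p,[0,80,0])[:2];pe=W(p,pin(1.92,0))[:2]
pc=e[:2]+20.5*t-c;print("est pin r,ang",np.hypot(*pc),np.degrees(np.arctan2(pc[1],pc[0])),"end",np.degrees(np.arctan2(*(pe-c)[::-1])))
a=grab_frame("top")[155:345,165:425];b=grab_frame("side")[185:365,240:420]
a=cv2.resize(a,None,fx=1.7,fy=1.7);b=cv2.resize(b,None,fx=1.8,fy=1.8)[:a.shape[0]]
a=a[:b.shape[0]];cv2.imwrite("pics/c2.png",np.hstack([a,b]))
E
```

```text
time_s: 5.58
ee_pos: [509.5, 140.7, 87.0]
ee_rot: [-180.0, -0.0, 175.6]
force: [-0.6, -0.5, 0.4]
gripper_width: 0.2
gripper_force: 0.7
time_s: 6.7
ee_pos: [518.3, 195.1, 86.9]
ee_rot: [180.0, 0.0, 139.8]
force: [0.7, -0.2, -0.6]
gripper_width: 0.3
gripper_force: 0.0
est pin r,ang 86.04491575837748 139.38848427863246 end 115.99314025774076
```

View pics/c2.png

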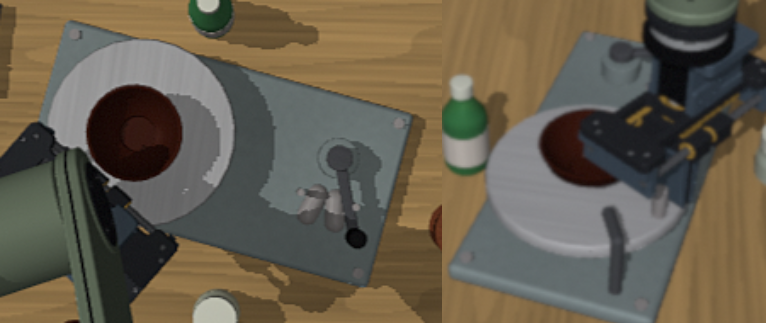

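The pin at (660,205) in the side crop is ahead of the finger, and the dish is still centred. About 23° remain.

```bash
python3 -m crank '1 1.35 6.8 0 0 0 4.5;1 1.35 6.8 0 0 0 4.5;1 1.35 6.8 0 0 0 4.5;1 1.35 6.8 0 0 0 4.5;1 0.6 3 0 0 0 2;1 0 0 0 0 0 0'; python3 -m crank '1 0 2 0 0 0 0.5;1 0 2 0 0 0 0.5;1 0 0 0 0 0 0;1 0 0 0 0 0 0'
```

```text
time_s: 7.55
ee_pos: [536.7, 219.0, 86.9]
ee_rot: [180.0, 0.0, 119.8]
force: [-0.7, -0.3, -0.8]
gripper_width: 0.3
gripper_force: 0.1
time_s: 8.05
ee_pos: [540.4, 221.1, 87.0]
ee_rot: [180.0, 0.0, 118.7]
force: [-0.7, -0.6, 0.1]
gripper_width: 0.7
gripper_force: 0.2
```

```bash
python3 -m crank '1 0 1 0 0 0 0;1 0 1 0 0 0 0;1 0 0 0 0 0 0'; python3 -m crank '1 0 1 0 0 0 0;1 0 1 0 0 0 0;1 0 0 0 0 0 0'
```

```text
time_s: 8.43
ee_pos: [542.0, 222.1, 87.0]
ee_rot: [180.0, -0.0, 118.7]
force: [-1.4, 1.1, 0.2]
gripper_width: 0.5
gripper_force: 0.4
time_s: 8.8
ee_pos: [543.8, 223.1, 87.0]
ee_rot: [180.0, -0.0, 118.7]
force: [-1.8, 0.3, 0.1]
gripper_width: 0.5
gripper_force: 0.4
```

```bash
python3 -m crank '1 0 1 0 0 0 0;1 0 1 0 0 0 0;1 0 0 0 0 0 0'; python3 -m crank '1 0 1 0 0 0 0;1 0 0 0 0 0 0;1 0 0 0 0 0 0'
python3 - <<'E'
from h import *
a=grab_frame("side")[240:320,290:390]
cv2.imwrite("pics/c3.png",cv2.resize(a,None,fx=6,fy=6,interpolation=cv2.INTER_CUBIC))
E
```

```text
time_s: 9.18
ee_pos: [545.6, 224.1, 87.0]
ee_rot: [180.0, 0.0, 118.7]
force: [-0.9, 1.0, 0.1]
gripper_width: 0.1
gripper_force: 0.4
time_s: 9.55
ee_pos: [546.4, 224.5, 87.0]
ee_rot: [180.0, 0.0, 118.7]
force: [-1.5, 0.0, -0.3]
gripper_width: 0.4
gripper_force: 0.4
```

View pics/c3.png

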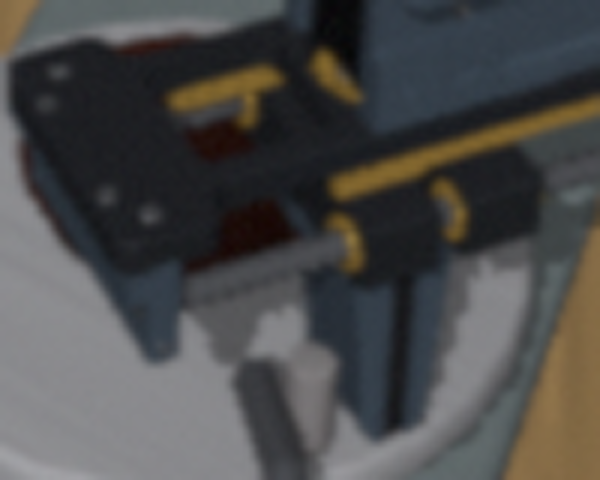

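The pin at (315,370) is next to the stop bar at (265,400) with the finger behind it. There is no contact force yet, so I'll keep inching.

```bash
python3 -m crank '1 0 1 0 0 0 0;1 0 1 0 0 0 0;1 0 0 0 0 0 0'; python3 -m crank '1 0 1 0 0 0 0;1 0 1 0 0 0 0;1 0 0 0 0 0 0'
```

```text
time_s: 9.98
ee_pos: [546.6, 224.7, 86.8]
ee_rot: [-179.8, -0.0, 118.7]
force: [-4.9, -2.1, 2.8]
gripper_width: 0.7
gripper_force: 2.9
time_s: 10.35
ee_pos: [546.7, 224.8, 86.8]
ee_rot: [-179.6, -0.0, 118.7]
force: [-8.2, -4.3, 6.0]
gripper_width: 0.6
gripper_force: 5.1
```

The contact force rose to about 10 N, so the pin is on the stop. I'll hold, back off, lift and look.

```bash
python3 -m crank '1 0 0 0 0 0 0;1 0 0 0 0 0 0;1 0 -3 0 0 0 0;1 0 -10 0 0 0 0;1 0 -16 0 0 0 0;1 0 0 -35 0 0 0;1 0 0 -35 0 0 0;1 0 0 0 0 0 0'; python3 -m crank '1 -38.5 -25.2 0 0 0 0;1 -38.5 -25.2 0 0 0 0;1 -38.5 -25.2 0 0 0 0;1 -38.5 -25.2 0 0 0 0;1 -38.5 -25.2 0 0 0 0;1 -38.5 -25.2 0 0 0 0;1 -38.5 -25.2 0 0 0 0'; python3 -m crank '1 0 0 0 0 0 -9.16;1 0 0 0 0 0 -9.16;1 0 0 0 0 0 -9.16;1 0 0 0 0 0 -9.16;1 0 0 0 0 0 -9.16;1 0 0 0 0 0 -9.16;1 0 0 0 0 0 -9.16;1 0 0 0 0 0 -9.16;1 0 0 0 0 0 0'
python3 - <<'E'
from h import *
a=grab_frame("top")[155:345,165:425];b=grab_frame("side")[185:365,240:420]
a=cv2.resize(a,None,fx=1.7,fy=1.7);b=cv2.resize(b,None,fx=1.8,fy=1.8)[:a.shape[0]]
a=a[:b.shape[0]];cv2.imwrite("pics/c4.png",np.hstack([a,b]))
E
```

```text
time_s: 11.35
ee_pos: [526.5, 213.2, 160.1]
ee_rot: [179.5, 0.1, 118.7]
force: [-0.3, -0.0, -0.5]
gripper_width: 0.2
gripper_force: 0.0
time_s: 12.22
ee_pos: [498.5, -110.1, 156.0]
ee_rot: [-180.0, -0.0, 118.7]
force: [0.8, 0.3, -0.4]
gripper_width: 0.6
gripper_force: 0.0
time_s: 13.35
ee_pos: [498.7, -108.6, 156.1]
ee_rot: [180.0, -0.0, -168.1]
force: [0.2, 0.1, -0.9]
gripper_width: 0.1
gripper_force: 0.0
```

View pics/c4.png

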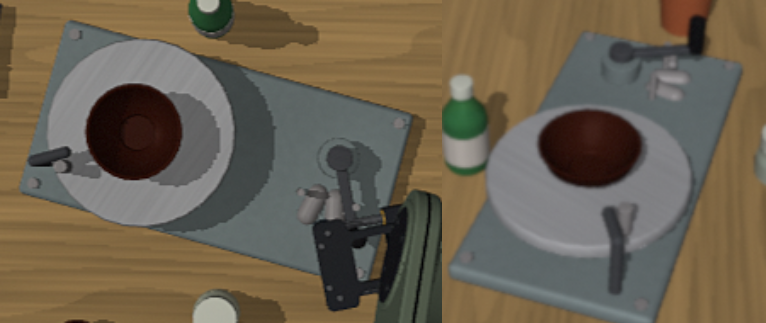

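In the top crop the pin at (62,165) rests against the stop bar, the dish is centred and the knob is still released. I'll descend behind the knob.

```bash
python3 -m crank '1 0 0 25 0 0 0;1 0 0 25 0 0 0;1 0 0 20 0 0 0;1 0 0 12 0 0 0;1 0 0 0 0 0 0'; python3 -m crank '1 0 4 0 0 0 0;1 0 4 0 0 0 0;1 0 4 0 0 0 0;1 0 0 0 0 0 0'
```

```text
time_s: 14.08
ee_pos: [498.7, -108.5, 74.3]
ee_rot: [180.0, -0.1, -168.1]
force: [0.2, -0.0, -0.5]
gripper_width: 0.5
gripper_force: 0.0
time_s: 14.58
ee_pos: [496.6, -96.6, 75.2]
ee_rot: [-180.0, 0.0, -168.0]
force: [0.0, -0.1, 0.4]
gripper_width: 0.6
gripper_force: 0.0
```

```bash
python3 -m crank '1 1.6 6.75 0 0 0 4.5;1 1.6 6.75 0 0 0 4.5;1 1.6 6.75 0 0 0 4.5;1 1.6 6.75 0 0 0 4.5;1 0 0 0 0 0 0'; python3 -m crank '1 1.6 6.75 0 0 0 4.5;1 1.6 6.75 0 0 0 4.5;1 1.6 6.75 0 0 0 4.5;1 1.6 6.75 0 0 0 4.5;1 1.6 6.75 0 0 0 4.5;1 0 0 0 0 0 0'
```

```text
time_s: 15.2
ee_pos: [487.8, -70.5, 75.1]
ee_rot: [180.0, 0.0, 174.1]
force: [0.0, -0.7, -1.1]
gripper_width: 0.6
gripper_force: 0.0
time_s: 15.95
ee_pos: [488.8, -36.3, 74.9]
ee_rot: [-180.0, -0.0, 151.6]
force: [-1.1, 0.2, 0.6]
gripper_width: 0.4
gripper_force: 0.2
```

```bash
python3 -m crank '1 1.6 6.75 0 0 0 4.5;1 1.1 4.5 0 0 0 3;1 0.7 3 0 0 0 2;1 0 0 0 0 0 0'; python3 -m crank '1 0.4 1.5 0 0 0 1;1 0 1 0 0 0 0;1 0 1 0 0 0 0;1 0 0 0 0 0 0'
```

```text
time_s: 16.45
ee_pos: [493.6, -22.4, 75.0]
ee_rot: [180.0, 0.0, 142.1]
force: [-0.0, 0.6, -0.5]
gripper_width: 0.7
gripper_force: 0.0
time_s: 16.95
ee_pos: [495.3, -19.3, 74.9]
ee_rot: [180.0, 0.0, 141.0]
force: [-1.3, 0.0, -0.6]
gripper_width: 0.4
gripper_force: 0.0
```

```bash
python3 -m crank '1 0 1.5 0 0 0 0;1 0 1.5 0 0 0 0;1 0 0 0 0 0 0'; python3 -m crank '1 0 1.5 0 0 0 0;1 0 1 0 0 0 0;1 0 0 0 0 0 0';python3 - <<'E'
from h import *
a=grab_frame("top")[155:345,165:425];b=grab_frame("side")[185:365,240:420]
a=cv2.resize(a,None,fx=1.7,fy=1.7);b=cv2.resize(b,None,fx=1.8,fy=1.8)[:a.shape[0]]
a=a[:b.shape[0]];cv2.imwrite("pics/c5.png",np.hstack([a,b]))
E
```

```text
time_s: 17.32
ee_pos: [497.1, -17.0, 74.9]
ee_rot: [180.0, -0.0, 141.0]
force: [-0.5, -0.3, -0.9]
gripper_width: 0.4
gripper_force: 0.0
time_s: 17.7
ee_pos: [497.7, -16.1, 74.8]
ee_rot: [-179.8, -0.0, 141.1]
force: [-2.2, -5.1, 2.3]
gripper_width: 0.3
gripper_force: 3.0
```

View pics/c5.png

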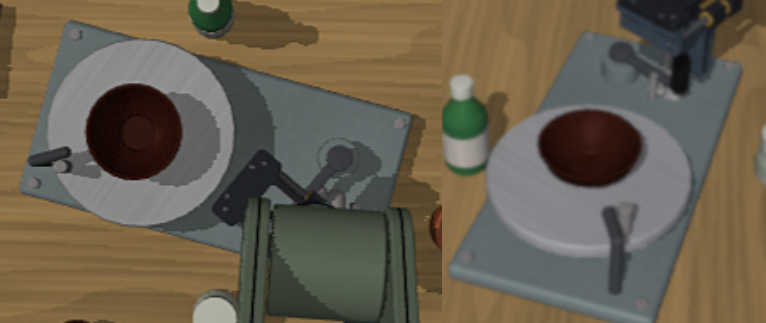

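The lever in both crops points along its end direction, and force is rising at the second stop. One more firm press, then I'll retreat and check.

```bash
python3 -m crank '1 0 1.5 0 0 0 0;1 0 1 0 0 0 0;1 0 0 0 0 0 0;1 0 0 0 0 0 0'; python3 -m crank '1 0 -4 0 0 0 0;1 0 -10 0 0 0 0;1 0 -16 0 0 0 0;1 0 0 -40 0 0 0;1 0 0 -40 0 0 0;1 0 0 -40 0 0 0;1 0 -40 -20 0 0 0;1 0 -60 0 0 0 0;1 0 -60 0 0 0 0;1 0 0 0 0 0 0'
python3 - <<'E'
from fit import *
a=grab_frame("top");b=grab_frame("side");p=np.load("p.npy")
for c in("top","side"):
    for n in("knob_mid","jar","cup","bottle","brush","dish"): print(c,n,[np.round(r["point"]).tolist() for r in models.search_frame(n,c)][:3])
print("exp locked",W(p,knob(.9,71)),"drag",W(p,knob(.45,71)))
a=cv2.resize(a[155:345,165:425],None,fx=1.7,fy=1.7);b=cv2.resize(b[185:365,240:420],None,fx=1.8,fy=1.8)[:a.shape[0]]
a=a[:b.shape[0]];cv2.imwrite("pics/c6.png",np.hstack([a,b]))
print(env.state()["force"])
E
```

```text
time_s: 18.3
ee_pos: [497.8, -15.8, 74.8]
ee_rot: [-179.6, -0.1, 141.1]
force: [-6.8, -12.3, 3.4]
gripper_width: 0.3
gripper_force: 6.7
time_s: 19.55
ee_pos: [377.8, -163.1, 214.9]
ee_rot: [-180.0, -0.0, 140.6]
force: [-0.0, 0.4, -0.4]
gripper_width: 0.5
gripper_force: 0.0
top knob_mid [[552.0, -37.0, 56.0]]
top jar [[408.0, 74.0, 56.0]]
top cup [[502.0, -204.0, 38.0]]
top bottle [[722.0, 85.0, 76.0]]
top brush [[670.0, 347.0, 18.0], [552.0, -34.0, 57.0], [572.0, 57.0, 18.0]]
top dish [[359.0, 228.0, 14.0], [848.0, 89.0, 18.0], [599.0, 166.0, 87.0]]
side knob_mid [[529.0, -12.0, 57.0]]
side jar [[404.0, 91.0, 40.0], [527.0, -9.0, 57.0]]
side cup [[502.0, -165.0, 56.0], [595.0, 147.0, 89.0]]
side bottle [[727.0, 105.0, 60.0]]
side brush [[667.0, 362.0, 14.0]]
side dish [[848.0, 79.0, 22.0], [597.0, 148.0, 92.0], [358.0, 213.0, 10.0]]
exp locked [509.58166051  -2.06173848  71.        ] drag [492.53553161 -35.94342764  71.        ]
[ 0.01308645  0.24888771 -0.08723406]
```

View pics/c6.png

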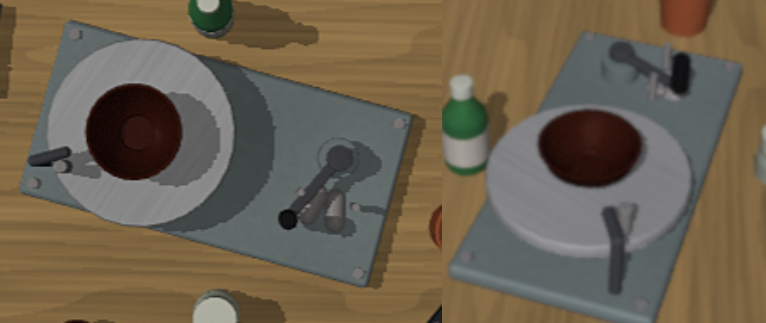

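The lever rests against its end post at (300,192) with the knob at (288,218), so it is locked. The pin is on the stop, the dish is centred and the bystanders are unmoved.

```bash
python3 -c "
from h import *
print(env.job_done())"
```

```text
the job is handed in; nothing more can be done
None
```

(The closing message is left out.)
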